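# Screw the loose lid home on the wide wax pot

## Robot

A 6-joint arm with a two-finger parallel gripper is mounted at the origin on a cart in front of the work surface, level with it; the furniture and walls round the work are solid. World frame = base frame: x ahead of the robot, y to its left, z up, the work surface at z = 0. Lengths are in m, angles in rad, forces in N, time in s.
With the tool pointing down it reaches from about 0.225 to 0.875 m from the base axis. Payload 3.4 kg.
Tool frame: the origin (TCP) lies midway between the tips of the shut fingers; the grasp point (between the pads) lies behind it (hold_point_z is the z of the grasp point in the tool frame, in m); z points along the fingers, y is the line along which they close (so a half turn about z gives the same grasp; the last joint's range is limited). The gripper opens to 85 mm and grips with 20 to 120 N. Pads are 22 mm wide; open, the fingers measure 114 mm over their backs; the gripper's body (76 mm by 85 mm) begins 54 mm behind the grasp point. The pads swing forward as they close: fully open they stand 13 mm farther back than shut.
Start: joints at [-1.223, 0.276, 1.505, -0, 1.361, -0.121], TCP at [0.26, -0.513, 0.194] pointing down, gripper open.
Joint ranges: [-2.89, 2.89], [-0.75, 2.08], [0.22, 2.7], [-1.18, 4.32], [0.11, 2.71], [-2.7, 2.7]. Speed limits (rad/s): [2.57, 2.57, 3.14, 3.14, 3.14, 3.14].

## Interface

Orientations are given as a rotation vector (axis times angle).
In Python, from cell import * gives the robot as it stands. The module is installed in compiled form; this text tells all that it offers.
- The arm moves only by the shell command python3 -m jog 'ROWS' [FORCE]. ROWS is JSON, a list of rows, each an object with "linear": the shift along the tool's x, y, z in mm, a list of three; "dr": the turn, a rotation vector about the tool's x, y, z in rad, a list of three; "hand": the opening in per cent of the stroke, from 0 (shut) to 100 (fully open). A call has 1 to 20 rows; each row shifts and turns the commanded pose from where the row before left it, along the tool's axes as they then stand; what a row does not reach is not made up. A row lasts 1/10 s, in which the tool goes at most 50 mm and 8.59 degrees, less where a joint would pass 70% of its speed; a pose out of reach is approached as far as the arm can. A call is refused whole if a number of a shift passes 50 or a number of a turn 0.15, either way. A call with a gripper value outside its range is refused whole. The fingers move at their own pace and stop on an object; FORCE is the grip in N (left out, the last holds). Time passes only in rows, so rows that do not move let the fingers close. It gives the time, the measured TCP pose, the force, the opening and the grip force at its end, in the units of the state.
- get_state(): the state, without advancing time (a new reading comes with each control period).
- read_camera(name): name is "scene" or "top" or "wrist"; returns a dict with "image" (400x640x3 uint8, red, green, blue), "vfov" (degrees; the focal length in pixels is half the picture's height over the tangent of half this angle, whatever the lens; pixels are square), "cx", "cy" (the principal point, pixels), "T" (4x4, takes a point from camera to world coordinates). Camera axes: x right, y up, looking along -z (the intrinsics and any distortion apply to the point x, -y, -z); pixel columns grow to the right and rows downward; lengths in m; the calibration is good to about 2 mm. A picture is of the moment at which its call begins. There is no depth.
- job_done(): hands the job in; it is judged then, once.
The state is a dict: "t": time; "joint_positions": joint angles; "joint_vel": joint speeds; "tau": joint torques, N m; "position": TCP position; "tcp_rot": TCP orientation; "wrist_force": force on the tool from outside, world axes, zero at the start; "ft_torque": the same for the moment, N m; "opening": finger opening in m; "gripper_force": force on a finger pad.
Only numpy, scipy, OpenCV 4.12 (cv2) and the standard library are available. Lean on these libraries where they do the work, as an engineer would, in place of code of your own. Each camera call takes 0.05 s, during which the arm holds its last target. There are 200 camera calls.

## Task

The lid of the wider pot has only been set down on top of its thread. Take it by its finger bar, turn it backward (anticlockwise from above) until the thread starts let it drop, then screw it forward (clockwise) all the way to its stop and let go. Do not lift the lid off, and keep your fingers off the narrower pot.

Things in the scene. Friction and masses are not known exactly. Their poses are not given: they have to be found in the camera images.
- pot: The wider of two grey pots, 94 mm across, fixed in an oblong pale wooden block, 130 (x) x 105 (y) x 40 mm, on the bench. Origin: on the bench top under the pot's axis, z up. Its x axis runs along the block's long side, through a short dark mark at each end of the block's top. When the lid is screwed to its stop, its finger bar lines up with this x axis, through both marks.
- pot_rim (a point): Centre of the wide pot's rim, on its axis, 105 mm above the bench; axes as pot. The neck has a right-hand thread of four equal starts. Lid angles anticlockwise from the stop (0), seen from above: at first the lid sits too high, on the thread, at 8 to 26 degrees; from 39 to 66 (back stop) its lugs are free to drop 10 mm; from there clockwise they run under the thread to the stop.
- lid_grip (a point): Centre of the finger bar of the wide pot's loose aluminium lid (93 mm across, 0.15 kg). Bar: 60 mm long (x), 14 thick (y), 28 high; this point is half-way up, 14 mm above the lid's flat top. It is 134 mm above the bench while the lid sits on the thread, 124 mm when fully down on the rim. A gripped lid does not fall by itself: lower it about 10 mm when the lugs are free.
- narrow_pot: The narrower pot of the same make, 58 mm across, lid already shut, bar 38 x 10 x 18 mm, fixed in a 100 x 80 x 40 mm block; its bar's top is 114 mm above the bench. Not to be touched. Origin on the bench top under its axis. The two pots may change places.

How it is judged:
On the way:
1. the lid has been turned backward and has dropped between the thread starts (z of lid_grip in the frame of pot below 0.128 m and angle between the x axis of lid_grip and the x axis of pot, either way round above 0.6 rad), for 0.1 s.
At the end, for the whole second after the job is handed in: The lid lies level and at rest on the wide pot's rim (its bar's centre within 3 mm of its home height of 124 mm), screwed forward to within 12 degrees of its stop, where the bar lines up with the marks on the block (z of lid_grip in the frame of pot below 0.127 m and angle between the x axis of lid_grip and the x axis of pot, either way round below 0.21 rad and horizontal distance between lid_grip and pot_rim below 0.008 m and angle between lid_grip's own z axis and vertical below 0.08 rad); the robot touches nothing.
It fails at once if the lid was lifted off its pot (more than 12 mm above where it sat) (z of lid_grip in the frame of pot above 0.146 m).
It fails at once if the fingers pressed on the narrow pot (contact force between the fingers and narrow_pot above 3 N).
It also fails if it takes over 35 s, if anything falls off the work surface, if the arm or the gripper's body presses on something with over 40 N, if the wrist force passes 120 N, or if a joint passes its speed limit or range.

## Working session

There is one attempt and no reset: what is moved stays moved. The work goes in short steps, Python scripts to look and compute and a shell command to move; the robot and the scene stay as the last step left them, time stands still between calls to the robot, and variables do not carry over. Pictures are saved under pics/ and viewed, at most 10 in all, crops included, and the job is handed in when it is done.

```bash
mkdir -p pics; python3 - <<'E'
from cell import *
import cv2,numpy as np
s=get_state();print({k:np.round(v,3).tolist() for k,v in s.items()})
for n in("top","scene"):
    c=read_camera(n);cv2.imwrite(f"pics/{n}0.png",c["image"][:,:,::-1]);print(n,c["vfov"],c["cx"],c["cy"],[k for k in c],np.round(c["T"],4).tolist())
E
```

```text
{'t': 0.0, 'joint_positions': [-1.223, 0.277, 1.506, -0.0, 1.361, -0.121], 'joint_vel': [-0.001, 0.0, 0.0, -0.002, 0.003, -0.001], 'tau': [0.002, -41.678, -24.581, -0.0, 0.011, -0.0], 'position': [0.26, -0.512, 0.193], 'tcp_rot': [-3.054, -0.729, 0.0], 'wrist_force': [0.62, -0.499, -0.155], 'ft_torque': [-0.003, -0.014, -0.029], 'gripper_force': 0.0, 'opening': 0.085}
top 53.7844386747926 322.41562330625317 197.70657417063958 ['image', 'vfov', 'cx', 'cy', 'T'] [[-0.0125, 0.9862, -0.1652, 0.3439], [-0.9998, -0.0098, 0.0172, -0.0324], [0.0154, 0.1654, 0.9861, 0.9801], [0.0, 0.0, 0.0, 1.0]]
scene 43.68869801732255 319.5588108151228 197.97728631888327 ['image', 'vfov', 'cx', 'cy', 'T'] [[-0.725, 0.4366, -0.5328, -0.1165], [-0.6885, -0.4813, 0.5425, 0.5538], [-0.0196, 0.7601, 0.6495, 0.8179], [0.0, 0.0, 0.0, 1.0]]
```

View pics/top0.png

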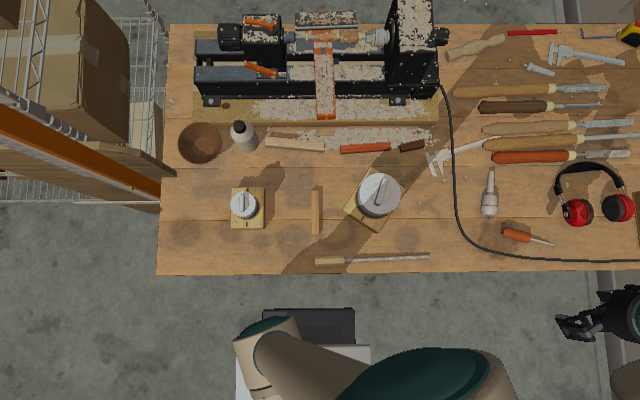

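View pics/scene0.png

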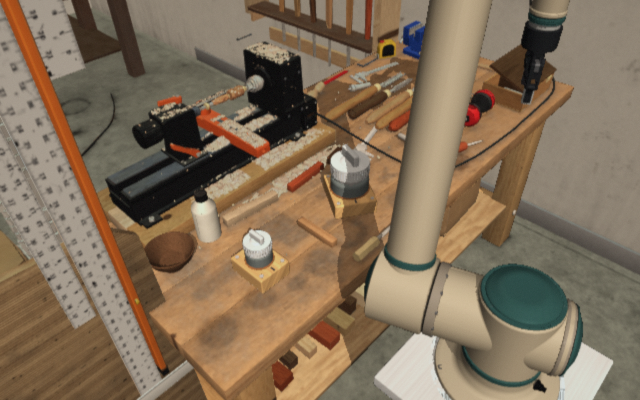

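The top view shows the wide pot with its lid near (378,195) and the narrow pot near (243,205). I'll zoom in on the wide one.

```bash
cat > h.py <<'E'
from cell import *
import cv2,numpy as np
def ray(c,u,v,z):
    f=200/np.tan(np.radians(c["vfov"]/2));T=c["T"]
    d=T[:3,:3]@np.array([(u-c["cx"])/f,-(v-c["cy"])/f,-1]);o=T[:3,3]
    return o+d*(z-o[2])/d[2]
E
python3 - <<'E'
from h import *
c=read_camera("top");im=c["image"][:,:,::-1]
cv2.imwrite("pics/top1.png",cv2.resize(im[155:240,325:425],None,fx=7,fy=7,interpolation=cv2.INTER_CUBIC))
print(ray(c,379,195,.12),ray(c,243,205,.1))
E
```

```text
[ 0.49289481 -0.17308104  0.12      ] [0.4765314  0.13108134 0.1       ]
```

View pics/top1.png

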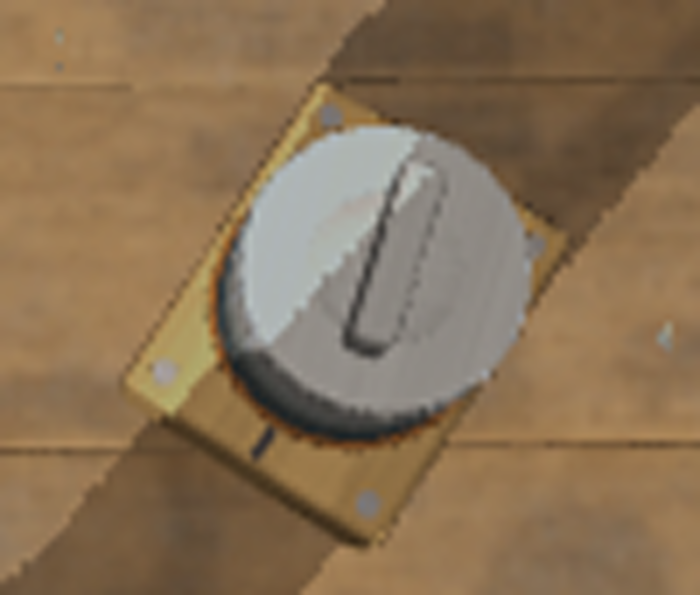

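```bash
python3 - <<'E'
from h import *
c=read_camera("top")
P=lambda u,v,z:ray(c,325+(u+.5)/7-.5,155+(v+.5)/7-.5,z)
s=[P(u,v,.04) for u,v in((331,115),(535,245),(165,372),(368,503))]
print("screw ctr",sum(s)/4,"axis",[np.degrees(np.arctan2(*(a-b)[[1,0]])) for a,b in((s[0],s[2]),(s[1],s[3]),)], "y:",[np.degrees(np.arctan2(*(a-b)[[1,0]])) for a,b in((s[0],s[1]),(s[2],s[3]))])
m=P(262,445,.04)-sum(s)/4;print("mark dir",np.degrees(np.arctan2(m[1],m[0]))+180,np.linalg.norm(m))
print("lid disc",P(387,270,.12),"bar top ends",P(422,168,.148),P(370,345,.148))
for a,b in(((403,165),(347,340)),((443,180),(397,350))):
  d=P(*a,.148)-P(*b,.148);print("bar",np.degrees(np.arctan2(d[1],d[0])))
print(np.linalg.norm(P(243,270,.12)-P(532,270,.12)))
s=get_state();import scipy.spatial.transform as t;print(t.Rotation.from_rotvec(s["tcp_rot"]).as_matrix().round(3))
E
```

```text
screw ctr [ 0.49826637 -0.17513867  0.04      ] axis [np.float64(-33.75163438731901), np.float64(-34.536013877053)] y: [np.float64(55.9603023274944), np.float64(56.130940520273896)]
mark dir 326.0963455663983 0.057223724916107534
lid disc [ 0.49706238 -0.17514117  0.12      ] bar top ends [ 0.52397983 -0.18250601  0.148     ] [ 0.46885345 -0.16443488  0.148     ]
bar -19.41425336363033
bar -17.037042467163246
0.0919250003994355
[[ 0.892  0.452 -0.   ]
 [ 0.452 -0.892  0.001]
 [ 0.    -0.001 -1.   ]]
```

Block axis is about -34°, the bar about -18° (lid at about +16°), and the centre is near (0.4975,-0.1745). Moving above it now.

```bash
python3 -m jog '[{"linear":[36.5,-19.4,0],"dr":[0,0,0],"hand":100},{"linear":[36.5,-19.4,0],"dr":[0,0,0],"hand":100},{"linear":[36.5,-19.4,0],"dr":[0,0,0],"hand":100},{"linear":[36.5,-19.4,0],"dr":[0,0,0],"hand":100},{"linear":[36.5,-19.4,0],"dr":[0,0,0],"hand":100},{"linear":[36.5,-19.4,0],"dr":[0,0,0],"hand":100},{"linear":[36.5,-19.4,0],"dr":[0,0,0],"hand":100},{"linear":[36.5,-19.4,0],"dr":[0,0,0],"hand":100},{"linear":[36.5,-19.4,0],"dr":[0,0,0],"hand":100},{"linear":[36.5,-19.4,0],"dr":[0,0,0],"hand":100},{"linear":[0,0,0],"dr":[0,0,0.131],"hand":100},{"linear":[0,0,0],"dr":[0,0,0.131],"hand":100},{"linear":[0,0,0],"dr":[0,0,0.131],"hand":100},{"linear":[0,0,0],"dr":[0,0,0.131],"hand":100},{"linear":[0,0,0],"dr":[0,0,0.131],"hand":100},{"linear":[0,0,0],"dr":[0,0,0.131],"hand":100},{"linear":[0,0,0],"dr":[0,0,0],"hand":100}]' 60
python3 - <<'E'
import cell;from h import *
print([k for k in dir(cell) if k[0]!='_'],getattr(cell,'hold_point_z',None))
import scipy.spatial.transform as t;s=get_state();R=t.Rotation.from_rotvec(s["tcp_rot"]).as_matrix();print(s["position"],R.round(3),np.degrees(np.arctan2(R[1,0],R[0,0])))
c=read_camera("wrist");print(c["vfov"],c["cx"],c["cy"],c["T"].round(3));cv2.imwrite("pics/w1.png",c["image"][:,:,::-1])
E
```

```text
t: 1.9
position: [0.4976, -0.1749, 0.1939]
tcp_rot: [-3.102, 0.496, 0.001]
wrist_force: [0.0, -0.1, -0.6]
opening: 0.086
gripper_force: 0.0
['MotionError', 'get_state', 'hold_point_z', 'job_done', 'read_camera'] -0.0187
[ 0.49760397 -0.17491439  0.19391337] [[ 0.95  -0.312 -0.   ]
 [-0.312 -0.95   0.   ]
 [-0.     0.    -1.   ]] -18.156811641793656
68.03411867617247 318.2378560741123 202.50875500513834 [[-0.311  0.916  0.255  0.562]
 [-0.951 -0.299 -0.083 -0.195]
 [ 0.    -0.268  0.963  0.374]
 [ 0.     0.     0.     1.   ]]
```

View pics/w1.png

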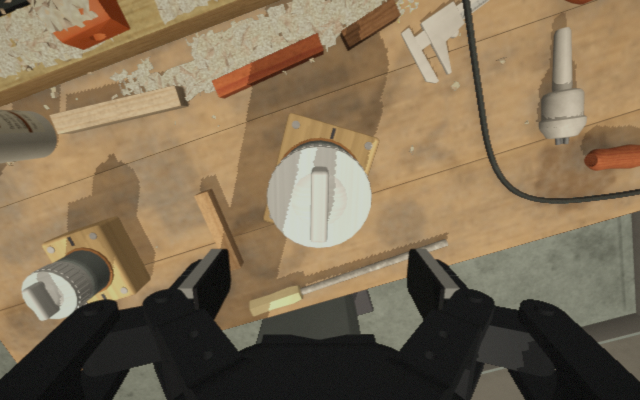

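Bar runs from (320,167) to (318,243), the lid disc centres near (320,197), and the far block mark is at (333,133). The tool is aligned with the bar.

```bash
python3 - <<'E'
from h import *
c=read_camera("wrist")
a,b=ray(c,320,167,.148),ray(c,318,243,.148);d=a-b
print("bar",a,b,(a+b)/2,np.degrees(np.arctan2(d[1],d[0])),np.linalg.norm(d[:2]))
print("disc",ray(c,320,197,.12)); m=ray(c,333,133,.04);print("mark",m)
for ctr in((a+b)/2,np.array([.4975,-.1745,0])): e=m-ctr;print(np.degrees(np.arctan2(e[1],e[0])))
E
```

```text
bar [ 0.52843459 -0.18598822  0.148     ] [ 0.46907562 -0.16511873  0.148     ] [ 0.4987551  -0.17555348  0.148     ] -19.370702221267944 0.06292076716181766
disc [ 0.49888722 -0.17663401  0.12      ]
mark [ 0.54382039 -0.2066277   0.04      ]
-34.587729069595525
-34.74506886812193
```

```bash
python3 -m jog '[{"linear":[0,0,25],"dr":[0,0,0],"hand":100},{"linear":[0,0,25],"dr":[0,0,0],"hand":100},{"linear":[0,0,20],"dr":[0,0,0.01],"hand":100},{"linear":[0,0,0],"dr":[0,0,0],"hand":10},{"linear":[0,0,0],"dr":[0,0,0],"hand":10},{"linear":[0,0,0],"dr":[0,0,0],"hand":0},{"linear":[0,0,0],"dr":[0,0,0],"hand":0},{"linear":[0,0,0],"dr":[0,0,0],"hand":0},{"linear":[0,0,0],"dr":[0,0,0],"hand":0},{"linear":[0,0,0],"dr":[0,0,0],"hand":0},{"linear":[0,0,0],"dr":[0,0,0],"hand":0}]' 60
```

```text
t: 3.1
position: [0.4978, -0.175, 0.1242]
tcp_rot: [3.1, -0.512, 0.0]
wrist_force: [-0.3, 0.7, 0.1]
opening: 0.0001
gripper_force: 0.0
```

```bash
python3 - <<'E'
from h import *
a=read_camera("wrist")["image"];b=read_camera("top")["image"];d=read_camera("scene")["image"]
b=cv2.resize(b[155:240,325:425],(500,425));d=cv2.resize(d[110:230,280:420],(496,425))
o=np.zeros((600,800,3),np.uint8);o[:255,:400]=cv2.resize(a[100:355,120:520],(400,255));o[:255,400:700]=cv2.resize(b,(300,255));o[255:,:400]=cv2.resize(d,(400,345))
cv2.imwrite("pics/c2.png",o[:,:,::-1]);print(get_state()["opening"])
E
```

```text
-3.467723748384515e-06
```

View pics/c2.png

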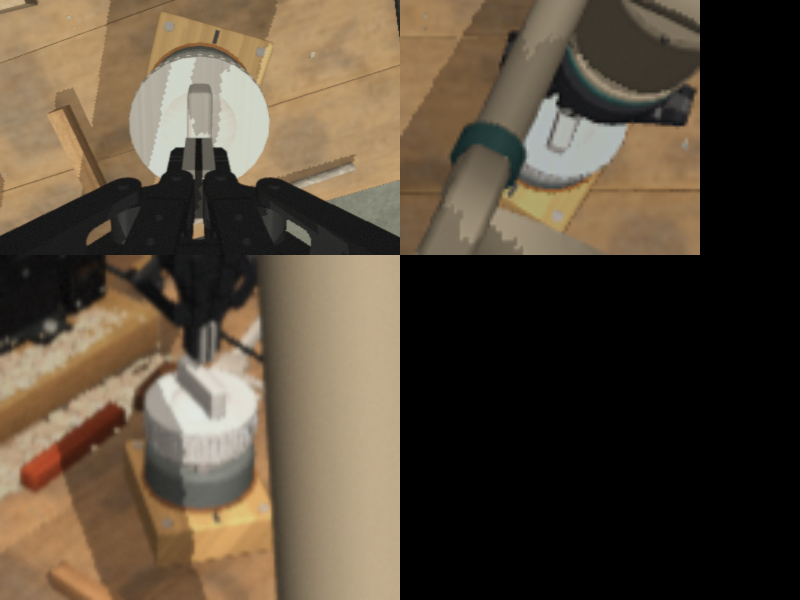

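```bash
python3 - <<'E'
from h import *
s=get_state();p=s["position"]
for n in("top","wrist","scene"):
    c=read_camera(n);f=200/np.tan(np.radians(c["vfov"]/2))
    def pr(q):
        x=np.linalg.inv(c["T"])@np.append(q,1);return np.round([c["cx"]+f*x[0]/-x[2],c["cy"]+f*x[1]/x[2]],1).tolist()
    b=np.array([.498,-.175,.148]);e=30e-3*np.array([np.cos(np.radians(-18.5)),np.sin(np.radians(-18.5)),0])
    print(n,"tcp",pr(p),"hold",pr(p+[0,0,.0187]),"bar",pr(b+e),pr(b-e),"base",pr([.498,-.175,.0]))
    if n!="top":
        im=c["image"][:,:,::-1]
        q=im[170:380,220:420] if n=="wrist" else im[110:230,280:420]
        cv2.imwrite(f"pics/z_{n}.png",cv2.resize(q,(400,420)))
E
python3 -c "
import cv2,numpy as np
cv2.imwrite('pics/z.png',np.hstack([cv2.imread('pics/z_wrist.png'),cv2.imread('pics/z_scene.png')]))"
```

```text
top tcp [380.1, 192.5] hold [381.5, 191.0] bar [385.7, 177.4] [377.9, 203.5] base [372.2, 201.2]
wrist tcp [318.8, 228.1] hold [318.9, 239.3] bar [318.5, 191.2] [318.8, 289.1] base [318.5, 186.5]
scene tcp [349.4, 159.1] hold [349.5, 152.5] bar [343.0, 144.3] [356.2, 157.3] base [348.4, 199.0]
```

View pics/z.png

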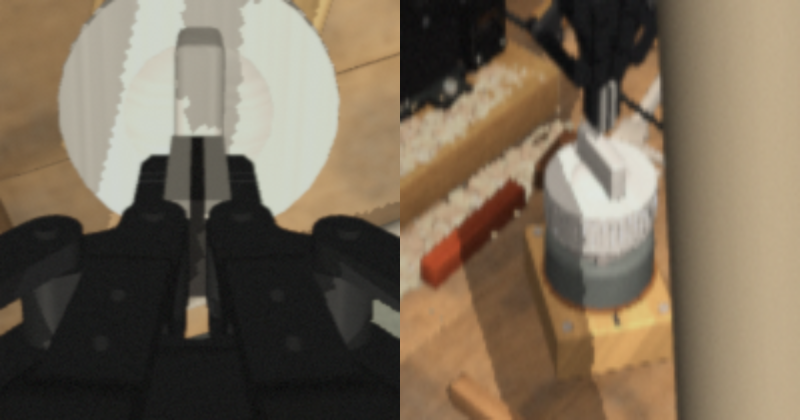

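The shut fingertips sit above the bar, about 35–40 mm higher than the reported TCP, and they gripped nothing. I'll open, descend about 28 mm and close again, watching the forces.

```bash
python3 -m jog '[{"linear":[0,0,0],"dr":[0,0,0],"hand":60},{"linear":[0,0,0],"dr":[0,0,0],"hand":60},{"linear":[0,0,0],"dr":[0,0,0],"hand":60},{"linear":[0,0,0],"dr":[0,0,0],"hand":60},{"linear":[0,0,10],"dr":[0,0,0],"hand":60},{"linear":[0,0,10],"dr":[0,0,0],"hand":60},{"linear":[0,0,8],"dr":[0,0,0],"hand":60},{"linear":[0,0,0],"dr":[0,0,0],"hand":60}]' 60
python3 - <<'E'
from h import *
a=read_camera("wrist")["image"];d=read_camera("scene")["image"]
cv2.imwrite("pics/c3.png",np.hstack([cv2.resize(a[150:360,220:420],(400,420)),cv2.resize(d[110:230,280:420],(400,420))])[:,:,::-1])
E
```

```text
t: 4.2
position: [0.4964, -0.1744, 0.0942]
tcp_rot: [-3.099, 0.512, 0.006]
wrist_force: [-0.2, -0.2, 1.0]
opening: 0.0513
gripper_force: 0.0
```

View pics/c3.png

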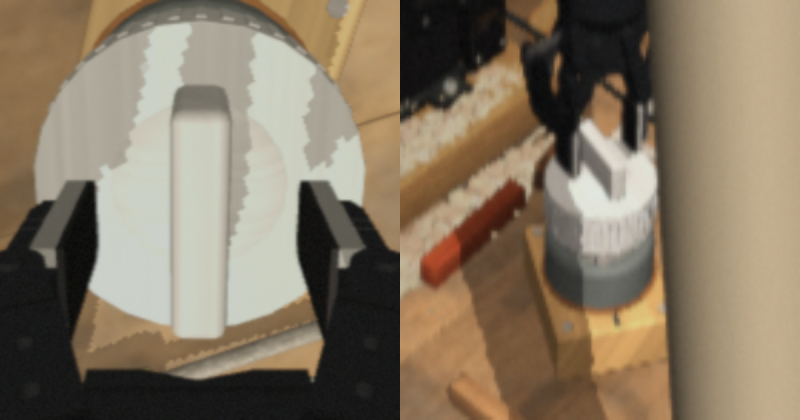

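The fingers now straddle the bar symmetrically: bar at crop x≈200, fingers at 97 and 300. Closing.

```bash
python3 -m jog '[{"linear":[0,0,0],"dr":[0,0,0],"hand":30},{"linear":[0,0,0],"dr":[0,0,0],"hand":10},{"linear":[0,0,0],"dr":[0,0,0],"hand":5},{"linear":[0,0,0],"dr":[0,0,0],"hand":5},{"linear":[0,0,0],"dr":[0,0,0],"hand":5},{"linear":[0,0,0],"dr":[0,0,0],"hand":5}]' 60
```

```text
t: 4.9
position: [0.4982, -0.1752, 0.0967]
tcp_rot: [3.099, -0.512, 0.002]
wrist_force: [0.2, 0.2, 4.4]
opening: 0.0123
gripper_force: 60.6
```

```bash
python3 -m jog '[{"linear":[0,0,0],"dr":[0,0,-0.09],"hand":5},{"linear":[0,0,0],"dr":[0,0,-0.09],"hand":5},{"linear":[0,0,0],"dr":[0,0,-0.09],"hand":5},{"linear":[0,0,0],"dr":[0,0,-0.09],"hand":5},{"linear":[0,0,0],"dr":[0,0,-0.09],"hand":5},{"linear":[0,0,0],"dr":[0,0,-0.09],"hand":5},{"linear":[0,0,0],"dr":[0,0,-0.09],"hand":5},{"linear":[0,0,0],"dr":[0,0,0],"hand":5},{"linear":[0,0,0],"dr":[0,0,0],"hand":5}]' 60; python3 - <<'E'
from h import *
s=get_state();print(s["ft_torque"],s["joint_positions"])
E
```

```text
t: 5.8
position: [0.4976, -0.175, 0.0956]
tcp_rot: [-3.106, -0.471, 0.001]
wrist_force: [1.4, -1.3, -1.6]
opening: 0.0123
gripper_force: 59.8
[-0.13406309 -0.13670418  0.03538193] [-4.70017013e-01  2.81498173e-01  1.75891233e+00 -1.06360340e-04
  1.10183372e+00  7.99879119e-01]
```

```bash
python3 -m jog '[{"linear":[0,0,3],"dr":[0,0,0],"hand":5},{"linear":[0,0,3],"dr":[0,0,0],"hand":5},{"linear":[0,0,2],"dr":[0,0,0],"hand":5},{"linear":[0,0,2],"dr":[0,0,0],"hand":5},{"linear":[0,0,0],"dr":[0,0,0],"hand":5},{"linear":[0,0,0],"dr":[0,0,0],"hand":5},{"linear":[0,0,0],"dr":[0,0,0],"hand":5}]' 60
```

```text
t: 6.5
position: [0.4976, -0.175, 0.0867]
tcp_rot: [3.105, 0.474, 0.0]
wrist_force: [-1.5, 1.5, 5.7]
opening: 0.012
gripper_force: 60.9
```

```bash
python3 -m jog '[{"linear":[0,0,1],"dr":[0,0,0],"hand":5},{"linear":[0,0,0],"dr":[0,0,0],"hand":5},{"linear":[0,0,0],"dr":[0,0,0],"hand":5}]' 60; python3 - <<'E'
from h import *
d=read_camera("scene")["image"];a=read_camera("top")["image"]
cv2.imwrite("pics/c4.png",np.hstack([cv2.resize(a[155:240,325:425],(400,340)),cv2.resize(d[110:230,280:420],(400,340))])[:,:,::-1])
E
```

```text
t: 6.8
position: [0.4976, -0.175, 0.0867]
tcp_rot: [3.105, 0.474, 0.001]
wrist_force: [-3.5, 1.0, 11.3]
opening: 0.0124
gripper_force: 61.6
```

View pics/c4.png

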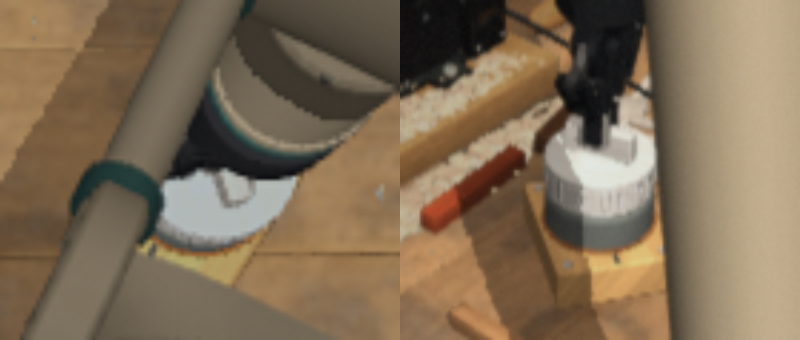

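The lid has seated: z is held and the force is rising. Now I'll screw it clockwise.

```bash
python3 -m jog '[{"linear":[0,0,-0.8],"dr":[0,0,0],"hand":5},{"linear":[0,0,0],"dr":[0,0,0.09],"hand":5},{"linear":[0,0,0],"dr":[0,0,0.09],"hand":5},{"linear":[0,0,0],"dr":[0,0,0.09],"hand":5},{"linear":[0,0,0],"dr":[0,0,0.09],"hand":5},{"linear":[0,0,0],"dr":[0,0,0.09],"hand":5},{"linear":[0,0,0],"dr":[0,0,0.09],"hand":5},{"linear":[0,0,0],"dr":[0,0,0.09],"hand":5},{"linear":[0,0,0],"dr":[0,0,0.09],"hand":5},{"linear":[0,0,0],"dr":[0,0,0.09],"hand":5},{"linear":[0,0,0],"dr":[0,0,0],"hand":5},{"linear":[0,0,0],"dr":[0,0,0],"hand":5}]' 60; python3 - <<'E'
from h import *
s=get_state();r=s["tcp_rot"];print(s["ft_torque"],np.degrees(2*np.arctan2(r[1],r[0])))
E
```

```text
t: 8.1
position: [0.4988, -0.1756, 0.0867]
tcp_rot: [3.041, -0.787, 0.004]
wrist_force: [0.4, -0.2, 4.9]
opening: 0.0124
gripper_force: 60.8
[ 0.00773356  0.07432739 -0.09134741] -29.00539632885759
```

```bash
python3 -m jog '[{"linear":[0,0,0],"dr":[0,0,0.04],"hand":5},{"linear":[0,0,0],"dr":[0,0,0.04],"hand":5},{"linear":[0,0,0],"dr":[0,0,0.03],"hand":5},{"linear":[0,0,0],"dr":[0,0,0],"hand":5},{"linear":[0,0,0],"dr":[0,0,0],"hand":5}]' 60; python3 - <<'E'
from h import *
s=get_state();r=s["tcp_rot"];print(s["ft_torque"],np.degrees(2*np.arctan2(r[1],r[0])))
E
```

```text
t: 8.6
position: [0.4982, -0.1756, 0.0867]
tcp_rot: [2.994, -0.948, 0.002]
wrist_force: [-1.1, -0.3, 6.2]
opening: 0.0123
gripper_force: 61.4
[0.00457036 0.19644413 0.76668202] -35.12448978927135
```

Torque jumped to 0.77 N m at yaw -35°, so the lid is at its stop. Releasing and rising.

```bash
python3 -m jog '[{"linear":[0,0,-0.3],"dr":[0,0,0],"hand":60},{"linear":[0,0,0],"dr":[0,0,0],"hand":60},{"linear":[0,0,0],"dr":[0,0,0],"hand":60},{"linear":[0,0,0],"dr":[0,0,0],"hand":60},{"linear":[0,0,0],"dr":[0,0,0],"hand":60},{"linear":[0,0,-15],"dr":[0,0,0],"hand":60},{"linear":[0,0,-35],"dr":[0,0,0],"hand":60},{"linear":[0,0,-40],"dr":[0,0,0],"hand":60},{"linear":[0,0,-30],"dr":[0,0,0],"hand":60},{"linear":[0,0,0],"dr":[0,0,0],"hand":60},{"linear":[0,0,0],"dr":[0,0,0],"hand":60}]' 60
python3 - <<'E'
from h import *
c=read_camera("wrist");cv2.imwrite("pics/w5.png",c["image"][:,:,::-1])
E
```

```text
t: 9.7
position: [0.4979, -0.1751, 0.2066]
tcp_rot: [2.993, -0.954, 0.002]
wrist_force: [0.1, 0.7, -0.8]
opening: 0.0511
gripper_force: 0.0
```

View pics/w5.png

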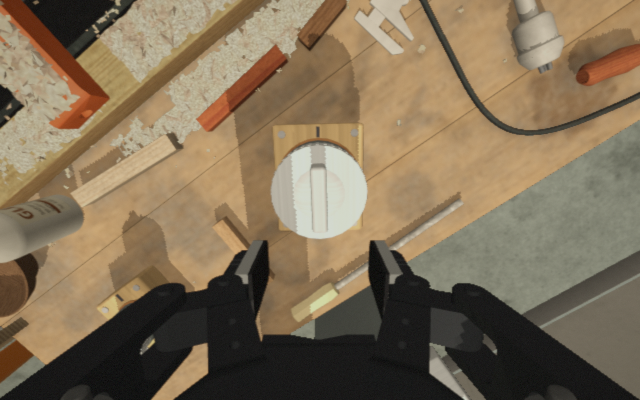

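The bar, (318,165) to (319,230), lines up with the block mark at (318,131). The lid is level and the gripper is clear, so I'm handing in.

```bash
python3 -c "
from cell import *
print(job_done())"
```

```text
the job is handed in; nothing more can be done
None
```

The wide pot's lid was turned back until it dropped, screwed clockwise to its stop with the bar in line with the block mark, and released; I handed the job in at about 10 s, but no verdict was returned.

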